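Check the seed meter's spring on its draw gauge and shut the flap

TASK

Test the spring of the seed meter: first take the steel cam follower off the gauge bed and leave it in the orange parts tray, then pull the gauge's black handle out until the red pointer is level with the green marker and hold it there for about two seconds, without stretching it well past the marker. Let the handle back home gently, never letting it snap back, and finally press the steel inspection flap shut until it has clicked past its catch. Leave the marker and the other parts on the bench where they are.

Things in the scene. Friction and masses are not known exactly. Their poses are not given: they have to be found in the camera images.
- meter: Seed meter and draw gauge, bolted down. Origin on the bench under the housing's centre, z up. Housing: cast aluminium box 140 (x) x 130 (y) x 95 mm high, open at the top under the flap. The gauge sticks out of its +y side.
- bed (a point): Middle of the top of the blue gauge bed, at x = 0, y = 240, z = 30 mm of the meter, axes as the meter's. The bed is 34 mm wide (x) and runs along y from 55 to 335 mm; a steel spring barrel (top at z = 58 mm) lies on it at y = 60 to 145 mm; a white scale strip with black ticks, flush with the bed, lies beside it at x = 17 to 47 mm.
- pull (a joint): Pull of the gauge's sprung slide, m: 0 = home against its stop, grows to 0.10 as the handle is pulled along the meter's +y, away from the housing. The spring pulls it back home: about 3 N at home and 12 N at 85 mm. Pointer and marker are level when joint pull equals joint mark.
- pull_grip (a point): Middle of the gripping part of the black upright handle on the slide, 75 mm above the bench; the handle is 28 mm across the bed (x) and 16 mm along it (y), rises from z = 41 to z = 91 mm and stands on a steel carriage 30 x 30 mm. At home it is at x = 0, y = 190 mm of the meter. Axes as the meter's.
- pointer (a point): Tip of the red pointer, a fin 6 mm thick on the +x side of the slide, at z = 40 mm; moves with the handle. Axes as the meter's.
- mark (a joint): Setting of the green marker on the scale, m: the pull at which the red pointer is level with it. Stiff to move; it is not to be moved.
- mark_tip (a point): Tip, next to the pointer's track, of the green marker, a fin 6 mm thick and 10 mm high on a 20 mm long foot on the scale strip, z = 40 mm. The pointer is level with it when both have the same y in the meter's frame. Axes as the meter's.
- flap (a joint): Opening angle of the inspection flap, rad: 0 = shut flat on the housing, grows as its near edge lifts. A stiff hinge holds it where it is left. A sprung ball catch holds it up at about 0.11; it must be pressed down (some 6 to 10 N near its free edge) past the catch to 0.
- flap_press (a point): Point on the upper face of the flap, on its middle line, 98 mm from the hinge axis and 30 mm from its free edge; when shut it is 99 mm above the bench. z = outward normal of the flap. The flap is a steel plate 130 (from hinge to free edge) x 112 x 3 mm with a yellow stripe near the free edge.
- flap_hinge (a point): Middle of the flap's hinge axis, at x = 62, y = 0, z = 96 mm of the meter; the axis runs along the meter's y. The flap lies towards the meter's -x when shut.
- follower: Loose steel cam follower, 90 g, standing on the gauge bed in the slide's way: a roller 28 mm in diameter and 14 mm high with a stud 12 mm in diameter and 28 mm long upright on it, 42 mm high in all. Origin at the centre of the roller's underside, z along the stud.
- follower_stud (a point): Point on the axis of the follower's stud, 30 mm above the roller's underside: the place to grip it.
- tray: Open orange parts tray, heavy, fixed: 120 (x) x 110 (y) x 28 mm high, walls 4 mm, floor 4 mm. Origin under its centre.
- hub: Bystander: galvanised drive hub, flange 76 mm in diameter, 41 mm high. Origin under its centre.
- singulator: Bystander: white singulator disc, 90 mm in diameter, 18 mm high. Origin under its centre.
- pulley: Bystander: black rubber pulley, 68 mm in diameter, 27 mm high. Origin under its centre.
- wrench: Bystander: steel wrench 160 mm long lying flat. Origin under its middle, x along it.
- bearing: Bystander: steel bearing ring, 42 mm in diameter, 12 mm high. Origin under its centre.
- greasecan: Bystander: red can, 60 mm in diameter, 100 mm high. Origin under its centre.
Not all that is in view belongs to the job. Of the things shaped like the follower, the steel one is meant.

How it is judged (in metres and radians):
On the way, in this order (a step that is already met when the one before it is completed fails the run):
1. the cam follower lies in the tray, released and at rest (x of follower_stud in the frame of tray between -0.056 and 0.056 m and y of follower_stud in the frame of tray between -0.051 and 0.051 m and z of follower_stud in the frame of tray between 0.004 and 0.045 m and linear speed of follower below 0.03 m/s and contact force between follower and the fingers below 0.1 N), for 0.2 s.
2. the pointer is held level with the marker, within 6 mm, for one second, with the follower in the tray (y of pointer in the frame of mark_tip between -0.006 and 0.006 m and x of follower_stud in the frame of tray between -0.056 and 0.056 m and y of follower_stud in the frame of tray between -0.051 and 0.051 m and z of follower_stud in the frame of tray between 0.004 and 0.045 m), for 1 s.
3. the slide is back home, within 5 mm, the flap still open (value of joint pull below 0.005 m and value of joint flap above 0.08 rad), for 0.2 s.
4. the flap is shut past its catch (value of joint flap below 0.035 rad), for 0.2 s.
At the end, for the whole second after the job is handed in: The cam follower lies at rest inside the tray, the gauge slide is home (within 5 mm), and the flap is shut past its catch (under 0.035 rad) (x of follower_stud in the frame of tray between -0.056 and 0.056 m and y of follower_stud in the frame of tray between -0.051 and 0.051 m and z of follower_stud in the frame of tray between 0.004 and 0.045 m and linear speed of follower below 0.03 m/s and value of joint pull below 0.005 m and value of joint flap below 0.035 rad); the robot touches nothing.
It fails at once if the gauge slide snaps back (faster than 0.45 m/s) (velocity of joint pull below -0.45 m/s).
It fails at once if the spring is stretched more than 15 mm past the marker (y of pointer in the frame of mark_tip above 0.015 m).
It fails at once if the green marker is shifted by more than 5 mm (distance of mark_tip from where it was at the start of the episode above 0.005 m).
It fails at once if another part on the bench is moved by more than 40 mm (distance of any of hub, singulator, pulley, wrench, bearing, greasecan from where it was at the start of the episode above 0.04 m).
It also fails if it takes over 72 s, if anything falls off the work surface, if the arm or the gripper's body presses on something with over 40 N, if the wrist force passes 120 N, or if a joint passes its speed limit or range.

ROBOT

A 6-joint arm with a two-finger parallel gripper is mounted at the origin on the work surface. World frame = base frame: x ahead of the robot, y to its left, z up, the work surface at z = 0. Lengths are in mm, angles in rad, forces in N, time in s.
With the tool pointing down it reaches from about 350 to 975 mm from the base axis. Payload 7.1 kg.
Tool frame: the origin (TCP) lies at the very end of the fingers, on their centre line; the grasp point (between the pads) lies 19 mm behind it (ctrl.grasp_offset is the distance from the TCP to the grasp point, in mm); z points along the fingers, y is the line along which they close (so a half turn about z gives the same grasp; the last joint's range is limited). The gripper opens to 88 mm and grips with 3 to 60 N. Pads are 20 mm wide; open, the fingers measure 115 mm over their backs; the gripper's body (75 mm by 178 mm) begins 61 mm behind the grasp point.
Start: joints at [1.091, 0.423, 1.63, -0, 1.089, -0.019], TCP at [277.883, 559.809, 222.675] pointing down, gripper open.
Joint ranges: [-3, 3], [-0.9, 2.11], [0.09, 2.58], [-1.31, 4.45], [0.11, 2.69], [-2.54, 2.54]. Speed limits (rad/s): [2.39, 2.39, 3.01, 3.14, 3.14, 3.14].

INTERFACE

Orientations are given as a rotation vector (axis times angle).
In Python, from workcell import ctrl, viewer, ticket, models gives the robot as it stands.
- The arm moves only by the tool play_rows, never from a script. Its arguments are lists of equal length, an entry for each row: "dp": the shift along the world's x, y, z in mm, a list of three; "yaw": the turn about the world's z in degrees. In form: {"dp": [[tx, ty, tz], ...], "yaw": [yaw, ...]}. A call has 1 to 8 rows; each row shifts and turns the commanded pose from where the row before left it; what a row does not reach is not made up. A row lasts 1/12 s, in which the tool goes at most 41.7 mm and 7.16 degrees, less where a joint would pass 70% of its speed; a pose out of reach is approached as far as the arm can. A call is refused whole if a number of a shift passes 41.7 or a number of a turn 7.16, either way. A call with a gripper value outside its range is refused whole. "gripper" is the closure, from 0 (fully open) to 1 (shut), set as the call begins (left out, the last holds). The fingers move at their own pace and stop on an object; the grip force is fixed at half the most. Time passes only in rows, so rows that do not move let the fingers close. It gives the time, the measured TCP pose, the force, the opening and the grip force at its end, in the units of the state.
- ctrl.get_obs(): the state, without advancing time (a new reading comes with each control period).
- viewer.get_image(name): name is "scene" or "top" or "wrist"; returns a dict with "pixels" (384x512x3 uint8, red, green, blue), "range_z" (384x512 float32, mm along the optical axis (not along the pixel's ray), 0 where there is no reading), "fx", "fy", "cx", "cy" (pixels), "T" (4x4, takes a point from camera to world coordinates); the wrist camera has in their place "hand_eye" (4x4, takes a point from camera to tool coordinates, whose origin is the TCP and whose axes are the flange's). Camera axes: x right, y up, looking along -z (the intrinsics and any distortion apply to the point x, -y, -z); pixel columns grow to the right and rows downward; lengths in mm; the calibration is good to about 2 mm. A picture is of the moment at which its call begins: read the wrist's pose just before it.
- ticket.close_job(): hands the job in; it is judged then, once.
Trained networks look in a picture, given as the dict that the camera call returned (one of the last four; its "shot" number tells which), for a name from the list of things; names that differ only in an ending like _2 or _b are one class to them, and where a whole thing is asked for, a point or a joint stands for the part that bears it (a point fixed in the world has none). Each returns a list of dicts, best first, with "conf" (0 to 1); they miss things now and then, are a little off and sometimes report something else, mostly with a low value. They report only what shows in the picture. A call takes as long as a camera call. They do not tell look-alikes from the thing itself.
- models.look_for(picture, name): "bbox" ([centre column, centre row, width, height] in pixels, round what is visible of it).
- models.landmark_of(picture, name): "location" ([column, row] in pixels: a listed point, or the origin of a listed thing).
The state is a dict: "t": time; "qpos": joint angles; "qvel": joint speeds; "joint_torque": joint torques, N m; "ee_pos": TCP position; "orientation": TCP orientation; "ft_force": force on the tool from outside, world axes, zero at the start; "moment": the same for the moment, N m; "width": finger opening in mm; "grasp_force": force on a finger pad.
Only numpy, scipy, OpenCV 4.12 (cv2) and the standard library are available. Lean on these libraries where they do the work, as an engineer would, in place of code of your own. Each camera call takes 0.05 s, during which the arm holds its last target. There are 200 camera calls.

## Working session

There is one attempt and no reset: what is moved stays moved. The work goes in short steps, Python scripts to look and compute and a tool call to move; the robot and the scene stay as the last step left them, time stands still between calls to the robot, and variables do not carry over. Pictures are saved under pics/ and viewed, at most 10 in all, crops included, and the job is handed in when it is done.

Besides the shell and the picture viewer there is one more tool, called as name([rows], argument=value, ...), one row to a line, values as JSON. play_rows: Moves the arm, as the interface text tells. Its arguments: {"type":"object","properties":{"dp":{"type":"array"},"yaw":{"type":"array"},"gripper":{"type":"number"}},"required":["dp","yaw"]}

```bash
mkdir -p pics; cat > h.py <<'E'
import numpy as np, cv2
from scipy.spatial.transform import Rotation as R
from workcell import ctrl, viewer, ticket, models
def shot(name):
    o=ctrl.get_obs(); p=viewer.get_image(name)
    if 'T' in p: T=np.array(p['T'])
    else:
        W=np.eye(4); W[:3,:3]=R.from_rotvec(o['orientation']).as_matrix(); W[:3,3]=o['ee_pos']; T=W@np.array(p['hand_eye'])
    return p,T
def ray(p,T,uv):
    d=np.array([(uv[0]-p['cx'])/p['fx'],-(uv[1]-p['cy'])/p['fy'],-1.])
    return T[:3,3],T[:3,:3]@d
def at_z(p,T,uv,z):
    c,d=ray(p,T,uv); return c+d*(z-c[2])/d[2]
def at_d(p,T,uv):
    u,v=int(round(uv[0])),int(round(uv[1])); a=p['range_z'][max(v-1,0):v+2,max(u-1,0):u+2]; a=a[a>0]
    c,d=ray(p,T,uv); return c+d*np.median(a) if len(a) else None
def save(p,n): cv2.imwrite('pics/'+n+'.png',cv2.cvtColor(p['pixels'],cv2.COLOR_RGB2BGR))
E
cat > a.py <<'E'
from h import *
np.set_printoptions(precision=1,suppress=True)
print(ctrl.get_obs())
for c in ('top','scene'):
    p,T=shot(c); save(p,c+'0'); print(c,p['fx'],{k for k in p},T[:3,3])
    for n in 'meter bed pull_grip pointer mark_tip flap_press flap_hinge follower follower_stud tray hub greasecan'.split():
        for r in models.landmark_of(p,n)[:3]:
            print(n,round(r['conf'],2),np.array(r['location']),at_d(p,T,r['location']))
E
python3 a.py
```

```text
{'t': 0.0, 'qpos': array([ 1.1,  0.4,  1.6, -0. ,  1.1, -0. ]), 'qvel': array([ 0., -0., -0., -0., -0.,  0.]), 'joint_torque': array([ -0. , -54.5, -27.4,   0.1,   0. ,  -0. ]), 'ee_pos': array([277.6, 559.3, 221.9]), 'orientation': array([-0.7, -3.1,  0. ]), 'ft_force': array([-0.8,  0.5,  0.3]), 'moment': array([0., 0., 0.]), 'grasp_force': 0.0, 'width': 87.90415599983261}
top 444.00899557309486 {'fx', 'range_z', 'shot', 'fy', 'T', 'cx', 'cy', 'pixels'} [ 430.3   43.  1123.4]
meter 0.72 [296.  183.7] [545.5 -53.5 157.9]
meter 0.67 [399.4 163.6] [ 609.6 -334.2    3. ]
bed 0.74 [203.1 162.3] [619.8 163.4  30.3]
bed 0.67 [190.4 200.4] [527.3 199.3   6.1]
pull_grip 0.48 [221.  163.5] [605.7 114.8  89.6]
pointer 0.49 [224.6 158.6] [627.8 109.7  30.5]
mark_tip 0.55 [196.9 146.1] [661.1 178.4  30.5]
mark_tip 0.33 [194.2 162. ] [616.1 181.9  58.6]
flap_press 0.66 [300.8 182.9] [547.6 -64.5 153.3]
flap_hinge 0.97 [303.7 154.3] [620.4 -79.  103.9]
follower 0.58 [193.4 161.3] [615.5 182.   72.2]
follower 0.57 [145.3 147. ] [668.1 314.8   0.7]
follower_stud 0.61 [145.2 144.1] [673.3 312.3  11.
[... 530 characters left out ...]
22.2  83.1]
pointer 0.77 [252.7 244. ] [630.3 114.2  31.4]
mark_tip 0.54 [270.6 262.9] [651.3 175.2  28.1]
flap_press 0.56 [207.7 155.5] [549.8 -74.3 152. ]
flap_hinge 0.56 [186.4 189.9] [630.8 -75.1  98.8]
follower 0.73 [279.9 256. ] [634.1 186.9  41.4]
follower 0.43 [323.1 311.8] [682.1 316.2   8.8]
follower 0.31 [305.3 246.3] [541.9 200.2   1.6]
follower_stud 0.52 [283.3 246.2] [625.5 188.6  64.4]
follower_stud 0.44 [321.8 303.6] [680.9 310.4  28.3]
follower_stud 0.31 [251.1 242.8] [633.9 112.4  36.9]
tray 0.67 [125.5 179.2] [ 604.5 -348.2    0.2]
hub 0.73 [165.  159.1] [ 473.9 -320.    10. ]
greasecan 0.85 [388.8 293.9] [594.6 407.1  39.1]
greasecan 0.71 [281.9 246.9] [627.3 186.4  62.5]
```

```bash
python3 - <<'E'
import cv2
for n in('top0','scene0'):
    i=cv2.imread(f'pics/{n}.png'); i=i[90:315,80:460] if n=='top0' else i[120:360,80:430]
    cv2.imwrite(f'pics/{n}c.png',cv2.resize(i,None,fx=2.1,fy=2.1,interpolation=cv2.INTER_CUBIC))
E
```

```text
(no output)
```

View pics/top0c.png

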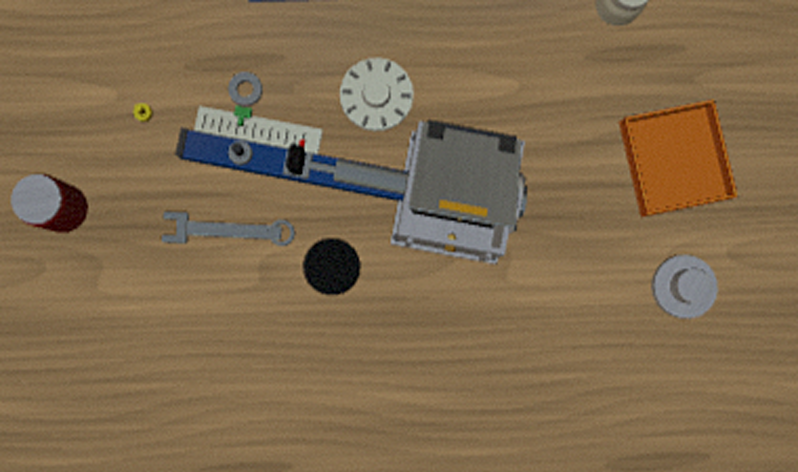

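View pics/scene0c.png

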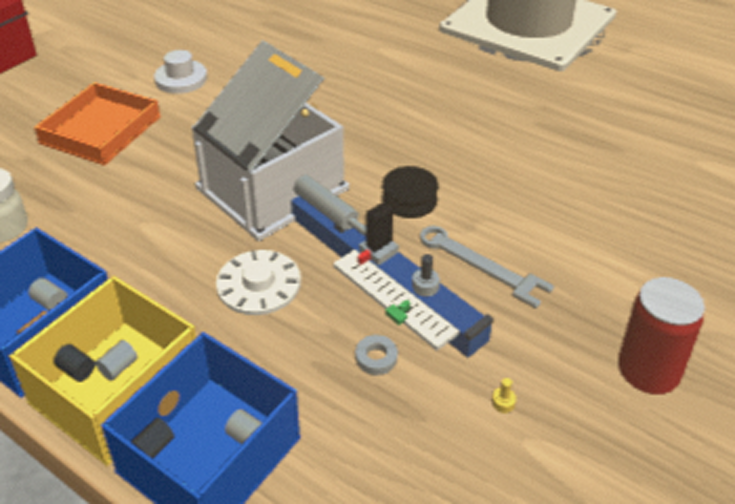

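The top view shows the steel follower on the bed at about full-image pixel (194,161). The red pointer is at (223,158), the green marker at (196,145), the open flap at (302,175) and the tray at (402,165). The yellow follower at (148,143) is the look-alike. Next I'll measure these by colour and depth.

```bash
cat > m.py <<'E'
from h import *
import sys
np.set_printoptions(precision=1,suppress=True)
def cloud(p,T):
    v,u=np.mgrid[0:384,0:512]; z=p['range_z']
    d=np.stack([(u-p['cx'])/p['fx']*z,-(v-p['cy'])/p['fy']*z,-z],-1)
    return d@T[:3,:3].T+T[:3,3]
def seg(p,P,col,zr,box):
    h=cv2.cvtColor(p['pixels'],cv2.COLOR_RGB2HSV); H,S,V=[h[...,i].astype(int) for i in range(3)]
    c={'blue':(H>100)&(H<125)&(S>120),'green':(H>45)&(H<85)&(S>120),'red':((H<6)|(H>174))&(S>150)&(V>90),'orange':(H>6)&(H<16)&(S>190)&(V>120),'any':H>=0}[col]
    return c&(p['range_z']>0)&(P[...,2]>zr[0])&(P[...,2]<zr[1])&(P[...,0]>box[0])&(P[...,0]<box[1])&(P[...,1]>box[2])&(P[...,1]<box[3])
if __name__=='__main__':
  for c in('top','scene'):
    p,T=shot(c); P=cloud(p,T); print(c)
    for n,a in {'blue':((22,38),(540,720,-20,280)),'green':((20,60),(600,720,60,280)),'red':((20,60),(580,720,60,160)),'orange':((-5,45),(480,720,-450,-230))}.items():
        m=seg(p,P,n,*a); X=P[m]
        if len(X)<3: print(n,len(X)); continue
        r=cv2.minAreaRect(X[:,:2].astype(np.float32)); print(n,len(X),'mean',X.mean(0),'rect',np.array(r[0]),np.array(r[1]),r[2],'med z',np.median(X[:,2]))
        v,u=np.nonzero(m); print('   pix',u.mean(),v.mean(),'at z40',at_z(p,T,(u.mean(),v.mean()),40))
    m=seg(p,P,'any',(50,78),(590,650,160,210)); print('stud',m.sum(),P[m].mean(0),P[m].max(0))
    m=seg(p,P,'any',(66,96),(575,650,85,145)); print('handle',m.sum(),P[m].mean(0),cv2.minAreaRect(P[m][:,:2].astype(np.float32)))
    m=seg(p,P,'any',(106,220),(480,660,-160,40)); X=P[m];c0=X.mean(0); nn=np.linalg.svd(X-c0,full_matrices=False)[2][2]; print('flap',len(X),c0,nn,X.max(0),X.min(0))
E
python3 m.py
```

```text
top
blue 689 mean [610.2 160.3  29.6] rect [604.5 122.2] [265.5  32.8] 77.75369262695312 med z 29.657199172296487
   pix 204.46734397677793 166.12481857764877 at z40 [608.5 159.1  40. ]
green 41 mean [665.4 181.8  36.7] rect [662.9 181. ] [20.8 17.4] 1.4673388004302979 med z 36.889161137229394
   pix 195.21951219512195 143.9268292682927 at z40 [664.7 181.4  40. ]
red 6 mean [628.9 111.3  40.3] rect [629.3 111.6] [2.4 6.8] 83.98576354980469 med z 41.01137790922894
   pix 223.66666666666666 157.5 at z40 [628.9 111.4  40. ]
orange 1779 mean [ 604.6 -340.5    5.6] rect [ 603.7 -336.7] [118.  110.6] 10.01302719116211 med z 3.568423988713448
   pix 402.3434513771782 165.3496346261945 at z40 [ 599.1 -328.7   40. ]
stud 29 [618.1 184.5  67.3] [623.9 190.5  73.3]
handle 94 [603.4 117.2  87.8] ((604.8426513671875, 117.6165542602539), (15.593249320983887, 27.995540618896484), 77.92767333984375)
flap 1913 [568.4 -68.5 139.8] [-0.6  0.1 -0.8] [630.8  -4.4 175.2] [ 511.8 -132.2  106. ]
scene
blue 552 mean [618.9 156.7  28.3] rect [608.6 120. ] [262.4  30.1] 78.20694732666016 med z 28.3227613494640
[... 164 characters left out ...]
.37085956626197
   pix 269.0 268.0833333333333 at z40 [674.2 185.8  40. ]
red 21 mean [629.3 114.3  37.6] rect [630.  113.7] [13.6  6.1] 2.9865660667419434 med z 38.40836546909088
   pix 253.0 241.76190476190476 at z40 [631.3 115.7  40. ]
orange 104 mean [ 650.1 -346.3   13.6] rect [ 609.8 -336.9] [118.4 110.3] 10.585315704345703 med z 14.21387224595287
   pix 112.03846153846153 183.58653846153845 at z40 [ 670.8 -312.    40. ]
stud 57 [624.3 186.   63.7] [628.8 191.   72.2]
handle 157 [611.6 120.1  81.7] ((608.5578002929688, 117.79702758789062), (17.102237701416016, 27.20625114440918), 77.5277328491211)
flap 1651 [572.7 -66.6 137. ] [ 0.6 -0.1  0.8] [630.5  -6.1 170.2] [ 513.3 -132.3  106. ]
```

play_rows([
  [27,-29,0],
  [27,-29,0],
  [27,-29,0],
  [27,-29,0],
  [27,-29,0],
  [27,-29,0],
  [27,-29,0],
  [27,-29,0],
], yaw=[2.2,2.2,2.2,2.2,2.2,2.2,0,0])

```text
t: 2.07
ee_pos: [495.0, 326.3, 222.9]
orientation: [0.361, 3.121, 0.0]
ft_force: [0.0, 0.5, 0.3]
width: 87.6
grasp_force: 0.0
```

play_rows([
  [27,-29,0],
  [27,-29,0],
  [27,-29,0],
  [27,-29,0],
  [18,-26,0],
  [0,0,0],
  [0,0,0],
  [0,0,0],
], yaw=[0,0,0,0,0,0,0,0], gripper=0.5)

```text
t: 2.73
ee_pos: [619.4, 186.0, 222.4]
orientation: [-0.362, -3.12, -0.0]
ft_force: [0.4, 0.3, -0.7]
width: 44.0
grasp_force: 0.0
```

```bash
cat > w.py <<'E'
from m import *
p,T=shot('wrist'); save(p,sys.argv[1]); o=ctrl.get_obs()
Rm=R.from_rotvec(o['orientation']).as_matrix(); print(o['t'],o['ee_pos'],Rm[:,1],Rm[:,2],o['width'],o['ft_force'])
P=cloud(p,T)
for n in 'pull_grip pointer mark_tip follower_stud follower flap_press'.split():
    for r in models.landmark_of(p,n)[:2]: print(n,round(r['conf'],2),np.array(r['location']),at_d(p,T,r['location']))
for n,a in {'blue':((22,38),(540,720,-20,280)),'green':((20,60),(600,720,60,280)),'red':((20,60),(580,720,60,260))}.items():
    m=seg(p,P,n,*a); X=P[m]
    if len(X)<5: print(n,len(X)); continue
    r=cv2.minAreaRect(X[:,:2].astype(np.float32)); print(n,len(X),'mean',X.mean(0),'rect',np.array(r[0]),np.array(r[1]),r[2])
    tip=X[X[:,2]>36]
    if len(tip): print('  z>36',len(tip),tip.mean(0))
m=seg(p,P,'any',(60,76),(590,650,160,210)); 
if m.sum()>4: print('stud',m.sum(),P[m].mean(0),P[m].max(0),P[m].min(0))
m=seg(p,P,'any',(80,96),(575,670,85,225)); 
if m.sum()>4: print('handle',m.sum(),P[m].mean(0),cv2.minAreaRect(P[m][:,:2].astype(np.float32)))
E
python3 w.py w1
```

```text
2.7833 [619.1 186.6 222.5] [ 0.2  1.  -0. ] [-0.  0. -1.] 44.564389862831526 [ 0.7 -0.  -0.3]
pull_grip 0.63 [195.  186.3] [602.4 119.4  91.7]
pointer 0.78 [202.2 202.7] [637.6 105.3  31.2]
follower_stud 0.67 [250.6 182.8] [616.8 178.8  72.3]
follower_stud 0.63 [353.6 195.1] [680.7 312.5  11.5]
follower 0.77 [346.3 192.5] [674.3 302.7  12.3]
follower 0.66 [254.1 178.5] [615.4 183.2  59.2]
blue 2498 mean [609.7 152.1  30.2] rect [605.8 118.7] [265.6  32.6] 77.73919677734375
green 114 mean [667.2 179.7  37.1] rect [664.2 179.4] [16.4 22.4] 86.40023803710938
  z>36 77 [665.9 179.3  37.8]
red 17 mean [630.4 110.5  42.1] rect [629.7 110.5] [3.9 7.2] 68.01567077636719
  z>36 17 [630.4 110.5  42.1]
stud 96 [619.5 182.9  71.2] [626.  188.4  73.8] [614.6 176.8  61.1]
handle 393 [604.7 116.6  90. ] ((605.6471557617188, 115.40463256835938), (16.135400772094727, 27.82296371459961), 78.00360107421875)
```

View pics/w1.png

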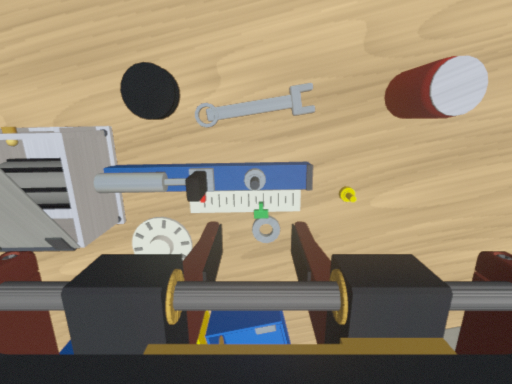

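The wrist view shows the stud at pixel (255,183), between the fingers in y, and the marker at (261,212). The pull needed is about 75 mm. I'll descend on the stud now.

play_rows([
  [0.3,-3,-30],
  [0,0,-30],
  [0,0,-30],
  [0,0,-30],
  [0,0,-25],
  [0,0,-15],
  [0,0,-14],
  [0,0,0],
], yaw=[1,0,0,0,0,0,0,0])

```text
t: 3.75
ee_pos: [618.4, 182.6, 45.9]
orientation: [-0.333, -3.12, 0.002]
ft_force: [-1.4, -0.1, -0.5]
width: 43.7
grasp_force: 0.0
```

play_rows([
  [0,0,0],
  [0,0,0],
  [0,0,0],
  [0,0,0],
  [0,0,0],
  [0,0,0],
  [0,0,0],
  [0,0,0],
], yaw=[0,0,0,0,0,0,0,0], gripper=1)

```text
t: 4.42
ee_pos: [620.7, 183.0, 49.6]
orientation: [0.334, 3.123, 0.001]
ft_force: [-0.5, 0.3, 6.3]
width: 11.3
grasp_force: 30.0
```

play_rows([
  [0,0,10],
  [0,0,20],
  [0,0,30],
  [0,0,30],
  [0,0,35],
  [0,0,35],
  [0,0,35],
  [0,0,0],
], yaw=[0,0,0,0,0,0,0,0])

```text
t: 5.08
ee_pos: [623.7, 183.7, 252.1]
orientation: [0.333, 3.113, 0.007]
ft_force: [1.0, 0.9, -0.3]
width: 11.3
grasp_force: 30.0
```

play_rows([
  [0,-20,0],
  [-1,-35,0],
  [-1,-35,0],
  [-1,-35,0],
  [-1,-35,0],
  [-1,-35,0],
  [-1,-35,0],
  [-1,-35,0],
], yaw=[0,0,0,0,0,0,0,0])

```text
t: 5.75
ee_pos: [612.4, -83.8, 243.5]
orientation: [-0.334, -3.123, -0.0]
ft_force: [0.9, 0.0, -0.9]
width: 11.3
grasp_force: 30.0
```

play_rows([
  [-1,-35,0],
  [-1,-35,0],
  [-1,-35,0],
  [-1,-35,0],
  [-1,-35,0],
  [-1,-35,0],
  [-1,-30,0],
  [0,-16,0],
], yaw=[0,0,0,0,0,0,0,0])

```text
t: 6.42
ee_pos: [605.2, -341.5, 243.3]
orientation: [-0.337, -3.123, 0.001]
ft_force: [-0.0, 0.5, -0.1]
width: 11.1
grasp_force: 30.0
```

play_rows([
  [0,0,-30],
  [0,0,-35],
  [0,0,-35],
  [0,0,-35],
  [0,0,-30],
  [0,0,-25],
  [0,0,-15],
  [0,0,0],
], yaw=[0,0,0,0,0,0,0,0])

```text
t: 7.08
ee_pos: [603.9, -336.3, 34.8]
orientation: [-0.333, -3.118, -0.004]
ft_force: [-1.2, -0.4, -1.1]
width: 11.4
grasp_force: 30.0
```

```bash
python3 - <<'E'
from m import *
o=ctrl.get_obs(); print(o['ee_pos'],o['width'],o['ft_force'])
p,T=shot('top'); save(p,'t2'); cv2.imwrite('pics/t2c.png',cv2.resize(cv2.cvtColor(p['pixels'][90:290,230:470],cv2.COLOR_RGB2BGR),None,fx=2.5,fy=2.5))
E
```

```text
[ 603.9 -336.3   34.8] 11.360590813537332 [-1.2 -0.4 -1.1]
```

View pics/t2c.png

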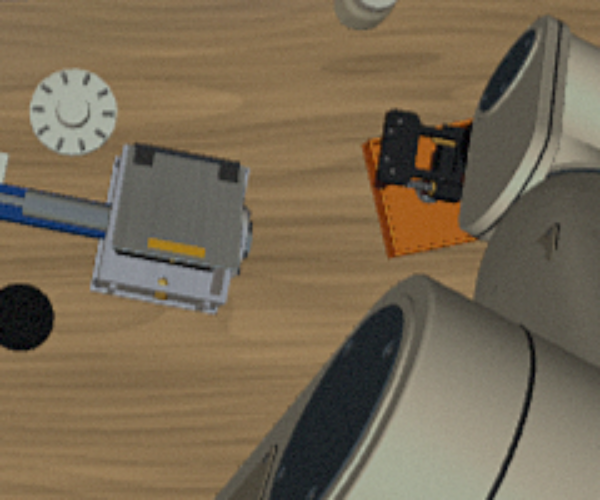

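The gripper is over the tray, with the tray at crop (425,190). The fingers are inside its area.

play_rows([
  [0,0,-7],
  [0,0,-4],
  [0,0,0],
  [0,0,0],
], yaw=[0,0,0,0])

```text
t: 7.47
ee_pos: [606.6, -338.4, 28.6]
orientation: [0.334, 3.123, -0.001]
ft_force: [0.5, -0.8, -1.4]
width: 11.7
grasp_force: 30.0
```

play_rows([
  [0,0,0],
  [0,0,0],
  [0,0,0],
  [0,0,0],
  [0,0,0],
  [0,0,0],
  [0,0,0],
  [0,0,0],
], yaw=[0,0,0,0,0,0,0,0], gripper=0.5)

```text
t: 8.13
ee_pos: [606.2, -338.2, 27.7]
orientation: [-0.334, -3.124, 0.0]
ft_force: [0.0, -0.3, 0.1]
width: 43.8
grasp_force: 0.0
```

play_rows([
  [0,0,15],
  [0,0,25],
  [0,0,35],
  [0,0,35],
  [0,0,35],
  [0,0,35],
  [0,0,30],
  [0,0,0],
], yaw=[0,0,0,0,0,0,0,0])

```text
t: 8.8
ee_pos: [609.3, -340.0, 246.9]
orientation: [0.333, 3.112, -0.008]
ft_force: [1.2, 0.1, 0.9]
width: 43.9
grasp_force: 0.0
```

```bash
python3 - <<'E'
from m import *
o=ctrl.get_obs(); print(o['ee_pos'],o['width'],o['ft_force'])
p,T=shot('wrist'); save(p,'w3')
P=cloud(p,T); m=seg(p,P,'orange',(-5,45),(480,720,-450,-230)); print(cv2.minAreaRect(P[m][:,:2].astype(np.float32)))
for n in('follower','follower_stud'):
  for r in models.landmark_of(p,n)[:2]: print(n,r['conf'],r['location'],at_d(p,T,r['location']))
E
```

```text
[ 609.3 -340.   246.9] 43.93600585313391 [1.2 0.1 0.9]
((605.0902099609375, -339.9935302734375), (113.26545715332031, 103.84368133544922), 10.055317878723145)
follower 0.78 [256.4, 168.5] [ 602.7 -340.2   45.6]
follower_stud 0.63 [256.5, 169.5] [ 604.  -340.4   45.5]
```

View pics/w3.png

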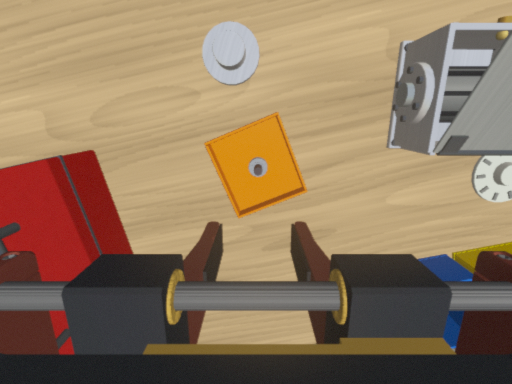

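The follower stands at the tray centre, pixel (258,168). Next is the handle, with the transit kept high.

play_rows([
  [0,20,0],
  [0,35,0],
  [0,35,0],
  [0,35,0],
  [0,35,0],
  [0,35,0],
  [0,35,0],
  [0,35,0],
], yaw=[0,0,0,0,0,0,0,0])

```text
t: 9.62
ee_pos: [604.7, -71.4, 235.8]
orientation: [-0.334, -3.12, -0.0]
ft_force: [0.8, -0.1, -0.3]
width: 43.7
grasp_force: 0.0
```

play_rows([
  [0,35,0],
  [0,35,0],
  [0,35,0],
  [0,35,0],
  [0,30,0],
  [0,20,0],
  [0,0,0],
  [0,0,0],
], yaw=[0,0,0,0,0,0,0,0])

```text
t: 10.28
ee_pos: [605.1, 117.5, 236.0]
orientation: [-0.33, -3.121, 0.002]
ft_force: [-0.0, 0.4, -0.9]
width: 44.0
grasp_force: 0.0
```

```bash
python3 w.py w4
```

```text
10.3333 [605.3 116.5 236.3] [ 0.2  1.  -0. ] [-0. -0. -1.] 43.57564172457576 [-0.2 -0.3 -0.9]
pull_grip 0.74 [253.3 181.9] [600.7 113.8  91.2]
pointer 0.95 [255.8 198.1] [634.2 109.3  41.3]
mark_tip 0.63 [309.6 196.8] [651.2 182.8  30. ]
follower_stud 0.65 [396.5 194. ] [674.5 304.8  24.4]
follower 0.53 [255.3 196.5] [618.4 112.3  90.8]
follower 0.51 [389.6 189.4] [670.4 301.7  11. ]
flap_press 0.57 [ 46.  180.9] [546.5 -66.8 156.3]
blue 2662 mean [612.1 158.3  30.2] rect [605.7 118.8] [265.3  32.3] 77.724365234375
green 117 mean [667.  179.2  36.9] rect [663.7 180.4] [17.2 21.4] 78.60763549804688
  z>36 69 [665.2 178.7  37.9]
red 0
handle 327 [604.5 115.5  90.6] ((605.048828125, 115.47840881347656), (15.341715812683105, 26.86391830444336), 77.48356628417969)
```

play_rows([
  [0,0,-30],
  [0,0,-35],
  [0,0,-35],
  [0,0,-30],
  [0,0,-25],
  [0,0,-15],
  [0,0,-10],
  [0,0,0],
], yaw=[0,0,0,0,0,0,0,0])

```text
t: 11.3
ee_pos: [605.0, 116.1, 55.6]
orientation: [-0.335, -3.12, 0.001]
ft_force: [0.1, 0.9, 0.1]
width: 44.0
grasp_force: 0.0
```

play_rows([
  [0,0,0],
  [0,0,0],
  [0,0,0],
  [0,0,0],
  [0,0,0],
  [0,0,0],
  [0,0,0],
  [0,0,0],
], yaw=[0,0,0,0,0,0,0,0], gripper=1)

```text
t: 11.97
ee_pos: [606.8, 116.5, 58.8]
orientation: [0.334, 3.122, -0.0]
ft_force: [-2.4, -2.0, 6.9]
width: 16.1
grasp_force: 30.0
```

```bash
cat > v.py <<'E'
from h import *
from m import *
ya=np.array([0.2116,0.9773,0])  # meter y
o=ctrl.get_obs(); print(o['t'],o['ee_pos'],o['width'],o['ft_force'],'y_m',o['ee_pos']@ya)
for c in('wrist','top','scene'):
    p,T=shot(c); P=cloud(p,T); s=[]
    if len(sys.argv)>1: save(p,sys.argv[1]+c)
    for n,a in {'green':((28,60),(600,720,60,280)),'red':((28,60),(580,720,60,260))}.items():
        m=seg(p,P,n,*a); X=P[m]; s.append(X.mean(0)@ya if len(X) else np.nan); print(c,n,len(X),X.mean(0) if len(X) else '', s[-1])
    print('  green-red',s[0]-s[1])
E
python3 v.py
```

```text
11.9667 [606.8 116.5  58.8] 16.0845882847568 [-2.4 -2.   6.9] y_m 242.29237994443193
wrist green 0  nan
wrist red 0  nan
  green-red nan
top green 0  nan
top red 0  nan
  green-red nan
scene green 37 [670.9 184.   35.2] 321.8053953912929
scene red 20 [630.3 115.4  37.9] 246.11789728553993
  green-red 75.68749810575298
```

play_rows([
  [1.0,4.8,0],
  [1.7,7.8,0],
  [1.7,7.8,0],
  [1.7,7.8,0],
  [1.7,7.8,0],
  [1.7,7.8,0],
  [1.7,7.8,0],
  [1.0,4.9,0],
], yaw=[0,0,0,0,0,0,0,0])

```text
t: 12.78
ee_pos: [618.9, 172.4, 58.8]
orientation: [0.333, 3.123, -0.003]
ft_force: [-0.5, -9.7, 8.4]
width: 15.7
grasp_force: 30.0
```

play_rows([
  [1.0,4.9,0],
  [0,0,0],
  [0,0,0],
], yaw=[0,0,0])

```text
t: 13.03
ee_pos: [619.9, 176.9, 58.8]
orientation: [0.333, 3.123, -0.003]
ft_force: [-0.5, -10.6, 7.7]
width: 15.8
grasp_force: 30.0
```

```bash
python3 v.py p1; python3 - <<'E'
import cv2
a=cv2.imread('pics/p1scene.png')[190:310,190:340]
cv2.imwrite('pics/p1c.png',cv2.resize(a,None,fx=5,fy=5,interpolation=cv2.INTER_CUBIC))
E
```

```text
13.0333 [619.9 176.9  58.8] 15.828537284073851 [ -0.5 -10.6   7.7] y_m 304.05143168984205
wrist green 7 [666.7 177.1  36.7] 314.15201009382355
wrist red 0  nan
  green-red nan
top green 0  nan
top red 0  nan
  green-red nan
scene green 38 [669.9 183.8  34.5] 321.36264419419217
scene red 22 [642.9 175.3  37.9] 307.40117373112435
  green-red 13.961470463067826
```

View pics/p1c.png

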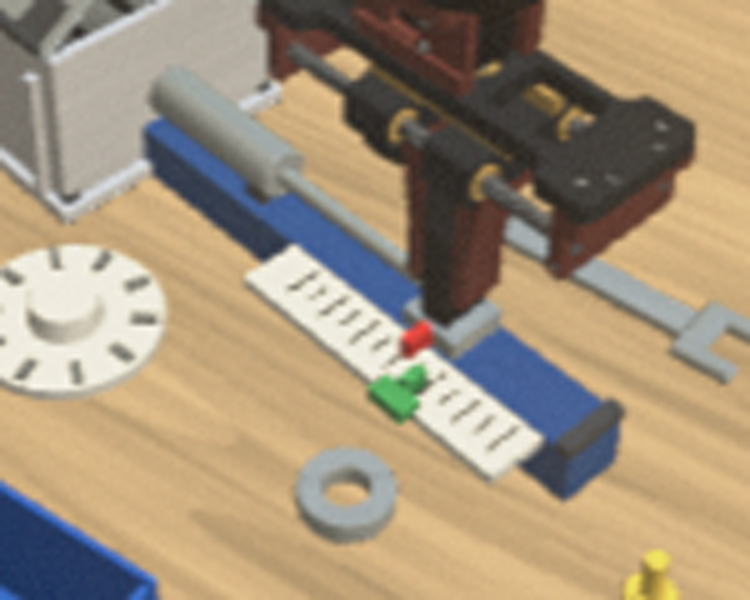

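The pointer (red, crop 416,338) is about 14 mm short of the green fin (415,376) along the scale. This agrees with the 75.5 mm measured from home.

play_rows([
  [0.8,3.9,0],
  [0.8,3.9,0],
  [0.8,3.9,0],
  [0.4,1.5,0],
  [0,0,0],
  [0,0,0],
], yaw=[0,0,0,0,0,0])

```text
t: 13.68
ee_pos: [622.6, 189.6, 58.8]
orientation: [0.333, 3.123, -0.003]
ft_force: [-0.0, -11.1, 8.2]
width: 15.9
grasp_force: 30.0
```

```bash
python3 v.py p2; python3 - <<'E'
import cv2
a=cv2.imread('pics/p2scene.png')[230:290,240:320]
cv2.imwrite('pics/p2c.png',cv2.resize(a,None,fx=9,fy=9,interpolation=cv2.INTER_CUBIC))
E
```

```text
13.6833 [622.6 189.6  58.8] 15.917519990630051 [ -0.  -11.1   8.2] y_m 317.01544876456416
wrist green 2 [669.6 189.1  36.2] 326.5204181493008
wrist red 0  nan
  green-red nan
top green 0  nan
top red 0  nan
  green-red nan
scene green 41 [669.6 183.9  35. ] 321.39522289593185
scene red 23 [644.6 188.1  38. ] 320.20047703578075
  green-red 1.1947458601511016
```

View pics/p2c.png

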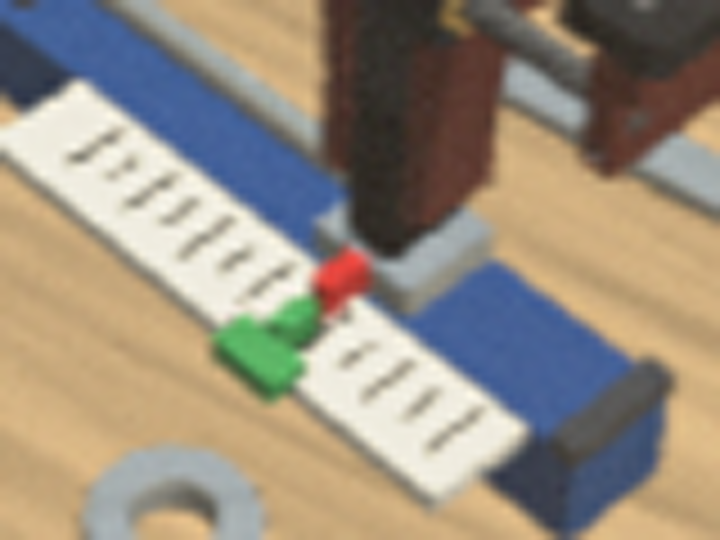

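The red fin (342,278) and green fin (295,318) line up across the scale. I'll hold here for about 2 s.

play_rows([
  [0,0,0],
  [0,0,0],
  [0,0,0],
  [0,0,0],
  [0,0,0],
  [0,0,0],
  [0,0,0],
  [0,0,0],
], yaw=[0,0,0,0,0,0,0,0])

```text
t: 14.5
ee_pos: [622.6, 189.4, 58.8]
orientation: [0.334, 3.123, -0.004]
ft_force: [-2.8, -10.8, 7.7]
width: 15.7
grasp_force: 30.0
```

play_rows([
  [0,0,0],
  [0,0,0],
  [0,0,0],
  [0,0,0],
  [0,0,0],
  [0,0,0],
  [0,0,0],
  [0,0,0],
], yaw=[0,0,0,0,0,0,0,0])

```text
t: 15.17
ee_pos: [622.6, 189.4, 58.8]
orientation: [0.334, 3.123, -0.003]
ft_force: [-1.2, -10.5, 7.8]
width: 15.9
grasp_force: 30.0
```

play_rows([
  [0,0,0],
  [0,0,0],
  [0,0,0],
  [0,0,0],
  [0,0,0],
  [0,0,0],
  [0,0,0],
  [0,0,0],
], yaw=[0,0,0,0,0,0,0,0])

```text
t: 15.83
ee_pos: [622.6, 189.4, 58.8]
orientation: [0.334, 3.123, -0.003]
ft_force: [-1.0, -11.1, 8.0]
width: 15.8
grasp_force: 30.0
```

play_rows([
  [-0.8,-3.9,0],
  [-1.7,-7.8,0],
  [-1.7,-7.8,0],
  [-1.7,-7.8,0],
  [-1.7,-7.8,0],
  [-1.7,-7.8,0],
  [-1.7,-7.8,0],
  [-1.3,-5.9,0],
], yaw=[0,0,0,0,0,0,0,0])

```text
t: 16.5
ee_pos: [610.5, 133.6, 58.8]
orientation: [0.334, 3.122, -0.001]
ft_force: [-0.9, -4.9, 6.6]
width: 15.8
grasp_force: 30.0
```

play_rows([
  [-0.8,-3.9,0],
  [-0.8,-3.9,0],
  [-0.6,-2.9,0],
  [-0.4,-2,0],
  [-0.4,-2,0],
  [-0.4,-2,0],
  [0,0,0],
  [0,0,0],
], yaw=[0,0,0,0,0,0,0,0])

```text
t: 17.17
ee_pos: [607.1, 117.7, 58.8]
orientation: [0.334, 3.122, -0.0]
ft_force: [-1.0, -2.5, 6.7]
width: 15.6
grasp_force: 30.0
```

play_rows([
  [-0.3,-1.2,0],
  [0,0,0],
  [0,0,0],
], yaw=[0,0,0])

```text
t: 17.42
ee_pos: [606.8, 116.6, 58.8]
orientation: [0.334, 3.122, -0.0]
ft_force: [-1.3, -2.5, 6.0]
width: 16.2
grasp_force: 30.0
```

play_rows([
  [0,0,0],
  [0,0,0],
  [0,0,0],
  [0,0,0],
  [0,0,0],
  [0,0,0],
  [0,0,0],
  [0,0,0],
], yaw=[0,0,0,0,0,0,0,0], gripper=0.5)

```text
t: 18.08
ee_pos: [606.1, 117.0, 57.6]
orientation: [-0.334, -3.124, 0.0]
ft_force: [0.1, 0.7, 0.0]
width: 44.0
grasp_force: 0.0
```

play_rows([
  [0,0,15],
  [0,0,25],
  [0,0,35],
  [0,0,35],
  [0,0,35],
  [0,0,35],
  [0,0,10],
  [0,0,0],
], yaw=[0,0,0,0,0,0,0,0])

```text
t: 18.75
ee_pos: [608.1, 117.3, 251.4]
orientation: [0.333, 3.117, 0.003]
ft_force: [0.1, -0.4, 0.2]
width: 44.2
grasp_force: 0.0
```

```bash
python3 v.py p3; python3 - <<'E'
from m import *
p,T=shot('top'); P=cloud(p,T)
m=seg(p,P,'any',(106,185),(480,660,-160,-10)); X=P[m]
p,T=shot('scene'); P=cloud(p,T); m=seg(p,P,'any',(106,185),(480,660,-160,-10)); 
for Y in (X,P[m]):
    c=Y.mean(0); n=np.linalg.svd(Y-c,full_matrices=False)[2][2]; n*=np.sign(n[2]); print(len(Y),c,n*100,Y.max(0),Y.min(0), 'angle',np.arccos(n[2]))
E
```

```text
18.75 [608.1 117.3 251.4] 44.18295212919977 [ 0.1 -0.4  0.2] y_m 243.26548984892233
wrist green 108 [667.  179.   37.3] 316.0962069957645
wrist red 2 [632.6 108.9  42.7] 240.2800996662204
  green-red 75.81610732954408
top green 0  nan
top red 0  nan
  green-red nan
scene green 33 [671.2 183.4  34.3] 321.2316006621626
scene red 21 [629.  114.1  37.2] 244.59965409318988
  green-red 76.6319465689727
1889 [568.4 -69.  139.8] [ 55.3 -12.   82.5] [630.9 -10.  174.3] [ 511.8 -132.2  106. ] angle 0.6010029586390491
1636 [572.9 -67.2 136.8] [ 55.2 -12.   82.5] [631.6 -10.2 170.2] [ 515.1 -132.2  106.2] angle 0.6002945368724244
```

play_rows([
  [-12.4,-29.8,0],
  [-12.4,-29.8,0],
  [-12.4,-29.8,0],
  [-12.4,-29.8,0],
  [-12.4,-29.8,0],
  [-12.4,-29.8,0],
  [0,0,-30],
  [0,0,-20],
], yaw=[0,0,0,0,0,0,0,0], gripper=1)

```text
t: 19.67
ee_pos: [530.5, -63.5, 195.7]
orientation: [-0.338, -3.122, 0.0]
ft_force: [-0.6, 0.2, 0.4]
width: 0.5
grasp_force: 0.0
```

play_rows([
  [0,0,-10],
  [0,0,-8],
  [0,0,-8],
  [0,0,-8],
  [0,0,-8],
  [0,0,-8],
  [0,0,-8],
  [0,0,0],
], yaw=[0,0,0,0,0,0,0,0])

```text
t: 20.33
ee_pos: [531.0, -61.6, 138.2]
orientation: [-0.333, -3.122, -0.0]
ft_force: [-0.2, 0.3, -0.5]
width: 0.8
grasp_force: 0.0
```

No contact force at z 138, where I expected some, so I'll look before going further.

```bash
python3 - <<'E'
from m import *
p,T=shot('scene'); save(p,'s5'); a=cv2.cvtColor(p['pixels'][80:280,120:320],cv2.COLOR_RGB2BGR); cv2.imwrite('pics/s5c.png',cv2.resize(a,None,fx=3,fy=3))
print(ctrl.get_obs()['ft_force'])
E
```

```text
[-0.4  0.7  0.4]
```

View pics/s5c.png

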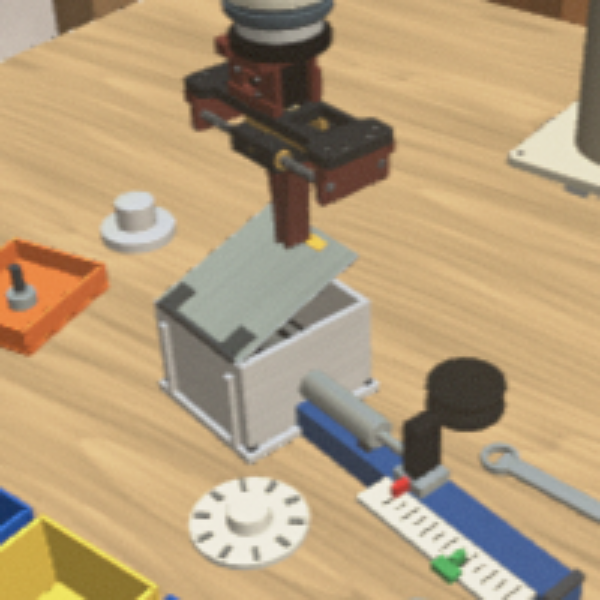

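The fingers, crop (292,240), rest on the flap near its stripe. The flap has come partly down and the hinge force is small, so I'll continue.

play_rows([
  [0,0,-6],
  [0,0,-6],
  [0,0,-6],
  [0,0,-5],
  [0,0,-4],
  [0,0,-3],
  [0,0,-3],
  [0,0,0],
], yaw=[0,0,0,0,0,0,0,0])

```text
t: 21.05
ee_pos: [531.3, -61.8, 106.2]
orientation: [-0.334, -3.123, -0.0]
ft_force: [0.2, 0.5, -0.4]
width: 0.4
grasp_force: 0.0
```

play_rows([
  [0,0,-2],
  [0,0,-2],
  [0,0,-2],
  [0,0,0],
  [0,0,0],
  [0,0,0],
], yaw=[0,0,0,0,0,0])

```text
t: 21.55
ee_pos: [531.8, -61.9, 100.6]
orientation: [-0.334, -3.124, 0.0]
ft_force: [-0.4, 0.8, -0.8]
width: 0.8
grasp_force: 0.0
```

play_rows([
  [0,0,-1.5],
  [0,0,-1.5],
  [0,0,0],
  [0,0,0],
  [0,0,0],
], yaw=[0,0,0,0,0])

```text
t: 21.97
ee_pos: [532.2, -62.0, 99.0]
orientation: [0.334, 3.123, -0.0]
ft_force: [-4.1, 0.6, 14.9]
width: 0.5
grasp_force: 7.4
```

```bash
cat > f.py <<'E'
from m import *
o=ctrl.get_obs(); print(o['t'],o['ee_pos'],o['ft_force'])
c=np.array([565.3,-69.4,0]); xa=np.array([.9773,-.2116,0]); ya=np.array([.2116,.9773,0])
for n in('scene','top'):
    p,T=shot(n); P=cloud(p,T); X=(P-c)@xa; Y=(P-c)@ya
    m=(abs(Y)<48)&(X>-62)&(X<50)&(P[...,2]>85)&(P[...,2]<125)&(p['range_z']>0)
    for lo in range(-65,50,15):
        k=m&(X>lo)&(X<lo+15); print(n,lo,k.sum(),np.percentile(P[k][:,2],[20,50,80]) if k.sum()>5 else '')
    k=m&(X>-20)
    if k.sum()>50: s=np.polyfit(X[k],P[k][:,2],1); print('slope',s)
E
python3 f.py
```

```text
21.9667 [532.2 -62.   99. ] [-4.1  0.6 14.9]
scene -65 60 [96.6 97.3 98.5]
scene -50 92 [ 96.   97.3 102.8]
scene -35 175 [ 96.6  98.  111.4]
scene -20 147 [96.3 97.  97.8]
scene -5 139 [96.1 97.1 97.8]
scene 10 144 [96.1 96.9 97.7]
scene 25 147 [96.3 97.  97.9]
scene 40 97 [96.7 98.  99.4]
slope [-0.  97.3]
top -65 1 
top -50 0 
top -35 0 
top -20 0 
top -5 0 
top 10 0 
top 25 0 
top 40 0
```

The flap is flat and shut, with a firm 15 N reaction. I'll retreat and verify.

play_rows([
  [0,0,10],
  [0,0,20],
  [0,0,30],
  [0,0,30],
  [0,0,30],
  [0,0,30],
  [0,0,0],
  [0,0,0],
], yaw=[0,0,0,0,0,0,0,0])

```text
t: 22.73
ee_pos: [532.8, -62.0, 249.6]
orientation: [0.333, 3.12, -0.0]
ft_force: [-1.3, 0.4, -0.8]
width: 0.6
grasp_force: 0.0
```

```bash
python3 f.py | grep -v top; python3 v.py | grep -A2 scene; python3 - <<'E'
from h import *
print(ctrl.get_obs()['ft_force'])
p,T=shot('scene')
for r in models.landmark_of(p,'follower_stud')[:3]: print(r['conf'],at_d(p,T,r['location']))
E
```

```text
22.7333 [532.8 -62.  249.6] [-1.3  0.4 -0.8]
scene -65 97 [96.3 97.4 98.1]
scene -50 138 [96.2 97.1 98.3]
scene -35 128 [96.2 97.  97.8]
scene -20 139 [96.2 97.2 98.1]
scene -5 142 [96.2 97.  97.9]
scene 10 144 [96.2 97.  97.9]
scene 25 142 [96.4 97.1 97.7]
scene 40 99 [96.7 97.9 99.2]
slope [ 0.  97.1]
scene green 37 [670.4 183.7  34.9] 321.4092818996586
scene red 21 [629.3 114.3  37.6] 244.90742112746983
  green-red 76.50186077218876
[-0.54731431 -0.37996133 -0.02458283]
0.53 [683.24020865 307.62979845  30.22176358]
0.47 [ 611.60023137 -334.50234068   34.72753797]
0.4 [538.6817574  203.30105878   5.30752871]
```

```bash
python3 -c "
from workcell import ticket
print(ticket.close_job())"
```

```text
the job is handed in; nothing more can be done
None
```

I handed the job in at about 23 s of the 72 s allowed: the follower is in the tray, the pointer was held within about 1 mm of the marker for over 2 s, the handle was let back home slowly, and the flap is shut flat past its catch; the judge's verdict was not shown.

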